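# Raise a napkin ring on the cam lift stand and hold it up

## Task

Slide the taller of the two wooden napkin rings over the upright post of the lift stand until it sits flat on the lift plate, and let go of it. Then swing the stand's cam lever up from its low rest to the cam's highest lift, where the lever stands straight up, and finish there still holding the lever, so that the ring stays raised for finishing its rim; the lever springs back if let go. Leave the lower ring, the spool, the jar and the cup where they are.

Things in the scene. Friction and masses are not known exactly. Their poses are not given: they have to be found in the camera images.
- tall_ring: The taller napkin ring: plain wooden tube standing on end, outer diameter 46, bore 30, height 40. Origin: centre of its underside; z along its axis, up.
- low_ring: The lower napkin ring, a bystander: same wood and diameters (46 outside, 30 bore) but only 18 high. Origin: centre of its underside.
- lift_stand: The metal lift stand, fixed to the table: base plate 120 (x) by 130 (y, from -85 to +45) by 12 high, with an upright steel post of diameter 27 at the origin, tapered over its top 7 mm to diameter 19; the post's top is 107 above the table. A grey bearing cheek (top 48 above the table) stands at y = -60. Origin: on the post's axis, at the table top. The cam lever is on its -y side; when down it points along the stand's -x.
- post_tip (a point): Centre of the post's top end, 107 above the table; axes as those of the stand.
- plate_top (a point): Centre of the upper face of the round aluminium lift plate (diameter 52, 6 thick, with a tab toward -y reaching over the cam) around the post; driven by the cam alone, it rides straight up and down and falls again when the lever goes past the highest point. 62.5 above the table with the lever down, 74.5 at the cam's highest lift (the 40 mm ring's rim then stands 7.5 above the post's top).
- cam (a joint): Angle of the cam lever, rad: 0 = down at its rest stop, pointing along the stand's -x and 10 degrees above level; it grows as the lever's ball swings up and over toward the stand's +x. 1.40 = lever straight up = highest lift; end stop at 1.95, where the lift is already lower. A spring returns it to 0 from anywhere; it pulls with about 2 N at the ball when down, 3 N when upright.
- cam_hinge (a point): Point on the lever's horizontal pivot axis (parallel to the stand's y) level with the lever rod: 0, -74 mm from the stand's origin in x, y and 34 above the table.
- cam_lever: Cam lever with its eccentric cam: straight steel rod of diameter 9, black ball knob of diameter 26 at its end. Origin: on the pivot axis, where that crosses the post's axis, 34 above the table; its y is the pivot axis.
- lever_ball (a point): Centre of the lever's ball knob, 110 from the pivot axis. With the lever down it lies at stand x -108, y -74, and 53 above the table; with the lever upright 144 above the table. There is free space round the ball; its sides may be pinched along the stand's y, and it turns between the fingers as the lever swings.
- spool: Bystander: small spool with a dark disc on top, diameter 37, height 26. Origin: centre of its underside.
- jar: Bystander: small pigment jar with a white lid, diameter 40, height 36. Origin: centre of its underside.
- cup: Bystander: small tapered mixing cup, diameter 41, height 28. Origin: centre of its underside.

How it is judged:
On the way, in this order (a step that is already met when the one before it is completed fails the run):
1. The tall ring sits flat on the lift plate round the post, let go of, with the cam lever still down (horizontal distance between tall_ring and post_tip below 0.005 m and angle between tall_ring's own z axis and vertical below 0.12 rad and z of tall_ring in the frame of plate_top between -0.004 and 0.004 m and contact force between each of the fingers, the arm and tall_ring below 0.05 N and value of joint cam below 0.2 rad), for 0.2 s.
2. The cam lever is swung up to the highest lift with the ring on the plate (horizontal distance between tall_ring and post_tip below 0.005 m and angle between tall_ring's own z axis and vertical below 0.12 rad and z of tall_ring in the frame of plate_top between -0.004 and 0.004 m and value of joint cam between 1.2 and 1.6 rad), for 0.2 s.
At the end, for the whole second after the job is handed in: Tall ring round the post (within 5 mm, tilt under 0.12 rad), resting on the lift plate (4 mm), untouched; fingers hold the cam lever still (over 0.5 N) within 0.2 rad of straight up (cam 1.2 to 1.6); plate's top over 73.5 mm, ring's underside over 71 mm above the table (all of step 2 and contact force between each of the fingers, the arm and tall_ring below 0.05 N and z of plate_top in the frame of lift_stand above 0.0735 m and z of tall_ring in the frame of lift_stand above 0.071 m and velocity of joint cam between -0.1 and 0.1 rad/s and linear speed of tall_ring below 0.02 m/s and contact force between the fingers and cam_lever above 0.5 N); the arm keeps its last pose, push and grip.
It fails at once if The lower ring, spool, jar or cup is moved by more than 20 mm (distance of any of low_ring, spool, jar, cup from where it was at the start of the episode above 0.02 m).
It also fails if it takes over 64 s, if anything falls off the work surface, if the arm or the gripper's body presses on something with over 40 N, if the wrist force passes 120 N, or if a joint passes its speed limit or range.

## Robot

A 6-joint arm with a two-finger parallel gripper is mounted at the origin on a cart in front of the work surface, level with it; the furniture and walls round the work are solid. World frame = base frame: x ahead of the robot, y to its left, z up, the work surface at z = 0. Lengths are in m, angles in rad, forces in N, time in s.
With the tool pointing down it reaches from about 0.375 to 0.9 m from the base axis. Payload 3.1 kg.
Tool frame: the origin (TCP) lies between the finger pads; the fingertips stand 8 mm ahead of it and the grasp point (between the pads) lies 11 mm behind it; z points along the fingers, y is the line along which they close (so a half turn about z gives the same grasp; the last joint's range is limited). The gripper opens to 87 mm and grips with 3 to 60 N. Pads are 19 mm wide; open, the fingers measure 117 mm over their backs; the gripper's body (75 mm by 190 mm) begins 51 mm behind the grasp point.
Start: joints at [0.96, 0.527, 1.433, -0, 1.181, -0.178], TCP at [0.262, 0.567, 0.197] pointing down, gripper open.
Joint ranges: [-3.08, 3.08], [-0.75, 2.2], [0.22, 2.44], [-1.43, 4.57], [0, 2.65], [-2.85, 2.85]. Speed limits (rad/s): [2.79, 2.79, 3.14, 3.14, 3.14, 3.14].

## Interface

Orientations are given as a unit quaternion [x, y, z, w].
In Python, from rig import robot, vision, job gives the robot as it stands.
- The arm moves only by the shell command python3 -m handwheel 'ROWS' [OPENING] [FORCE]. ROWS is JSON, a list of rows, each a list of 4 numbers: the shift along the tool's x, y, z as a fraction of full scale, then the turn about the tool's z as a fraction of full scale. A call has 1 to 20 rows; each row is the pose to reach, as a shift and turn from the pose commanded when the call began, along the tool's axes at that moment, turning the shorter way round; what a row does not reach only later rows make up. Full scale, the value 1, is 300 mm for a shift and 2 pi rad for a turn. A row lasts 1/12 s, in which the tool goes at most 41.7 mm and 7.16 degrees, less where a joint would pass 70% of its speed; a pose out of reach is approached as far as the arm can. A call with a number of a shift or a turn outside -1 to 1 is refused whole. A call with a gripper value outside its range is refused whole. OPENING is the opening in per cent of the stroke, from 0 (shut) to 100 (fully open), set as the call begins (- or left out, the last holds). The fingers move at their own pace and stop on an object; FORCE is the grip in N (left out, the last holds). Time passes only in rows, so rows that repeat a pose let the fingers close. It gives the time, the measured TCP pose, the force, the opening and the grip force at its end, in the units of the state.
- robot.get_obs(): the state, without advancing time (a new reading comes with each control period).
- vision.camera(name): name is "scene" or "side" or "wrist"; returns a dict with "frame" (480x640x3 uint8, red, green, blue), "K" (3x3 intrinsics, pixels), "cam_to_world" (4x4, takes a point from camera to world coordinates); the wrist camera has in their place "hand_eye" (4x4, takes a point from camera to tool coordinates, whose origin is the TCP and whose axes are the flange's). Camera axes: x right, y down, z forward; pixel columns grow to the right and rows downward; lengths in m; the calibration is good to about 2 mm. A picture is of the moment at which its call begins: read the wrist's pose just before it. There is no depth.
- job.hand_in(): hands the job in; it is judged then, once.
Trained networks look in the newest picture that a camera, given by its name, has taken for a name from the list of things; names that differ only in an ending like _2 or _b are one class to them, and where a whole thing is asked for, a point or a joint stands for the part that bears it (a point fixed in the world has none). Each returns a list of dicts, best first, with "conf" (0 to 1); they miss things now and then, are a little off and sometimes report something else, mostly with a low value. They report only what shows in the picture. A call takes as long as a camera call.
- vision.look_for(camera, label): "point" ([row, column] in pixels, amid what is visible of it).
- vision.outline_of(camera, label): "mask" (480x640 bool, what is visible of it) and "point" ([row, column] in pixels, amid what is visible of it).
The state is a dict: "time": time; "q": joint angles; "joint_velocities": joint speeds; "joint_torque": joint torques, N m; "position": TCP position; "tool_rot": TCP orientation; "ft_force": force on the tool from outside, world axes, zero at the start; "moment": the same for the moment, N m; "grip_width": finger opening in m; "grip_force": force on a finger pad.
Only numpy, scipy, OpenCV 4.12 (cv2) and the standard library are available. Lean on these libraries where they do the work, as an engineer would, in place of code of your own. Each camera call takes 0.05 s, during which the arm holds its last target. There are 200 camera calls.

## Working session

There is one attempt and no reset: what is moved stays moved. The work goes in short steps, Python scripts to look and compute and a shell command to move; the robot and the scene stay as the last step left them, time stands still between calls to the robot, and variables do not carry over. Pictures are saved under pics/ and viewed, at most 10 in all, crops included, and the job is handed in when it is done.

```bash
mkdir -p pics
cat > h.py <<'E'
import numpy as np, cv2
from scipy.spatial.transform import Rotation as R
from rig import robot, vision, job
def ray(c,px,o=None):
    T=c.get("cam_to_world")
    if T is None:
        W=np.eye(4);W[:3,:3]=R.from_quat(o["tool_rot"]).as_matrix();W[:3,3]=o["position"];T=W@np.array(c["hand_eye"])
    T=np.array(T);d=T[:3,:3]@np.linalg.inv(c["K"])@np.array([px[1],px[0],1.]);return T[:3,3],d/np.linalg.norm(d)
def atz(c,px,z,o=None):
    p,d=ray(c,px,o);return p+d*(z-p[2])/d[2]
def proj(c,P,o=None):
    T=c.get("cam_to_world")
    if T is None:
        W=np.eye(4);W[:3,:3]=R.from_quat(o["tool_rot"]).as_matrix();W[:3,3]=o["position"];T=W@np.array(c["hand_eye"])
    q=np.linalg.inv(np.array(T))@np.append(P,1);u=np.array(c["K"])@q[:3];return u[[1,0]]/u[2]
def save(c,n): cv2.imwrite("pics/"+n,c["frame"][:,:,::-1])
E
python3 - <<'E'
from h import *
np.set_printoptions(precision=4,suppress=True)
o=robot.get_obs();print(o["time"],o["position"],R.from_quat(o["tool_rot"]).as_matrix())
for n in("scene","side","wrist"):
    o=robot.get_obs();c=vision.camera(n);save(c,n+"0.png")
    for l,z in(("tall_ring",.02),("low_ring",.009),("lift_stand",.03),("lever_ball",.053),("post_tip",.107),("plate_top",.0625),("spool",.013),("jar",.018),("cup",.014)):
        for r in vision.look_for(n,l)[:2]: print(n,l,round(r["conf"],2),np.round(r["point"]),atz(c,r["point"],z,o))
E
```

```text
0.0 [0.2616 0.5667 0.1963] [[-0.9078  0.4194 -0.0012]
 [ 0.4194  0.9078 -0.0018]
 [ 0.0004 -0.0021 -1.    ]]
scene tall_ring 0.83 [208. 211.] [0.5789 0.3503 0.02  ]
scene low_ring 0.77 [233. 251.] [0.5885 0.2249 0.009 ]
scene lift_stand 0.58 [288. 356.] [ 0.5904 -0.0716  0.03  ]
scene lever_ball 0.97 [278. 365.] [ 0.6024 -0.0815  0.053 ]
scene post_tip 0.7 [287. 359.] [ 0.5319 -0.1227  0.107 ]
scene plate_top 0.88 [267. 365.] [ 0.6184 -0.0678  0.0625]
scene plate_top 0.22 [221. 322.] [0.6703 0.0894 0.0625]
scene spool 0.59 [197. 277.] [0.7183 0.2785 0.013 ]
scene jar 0.68 [305. 474.] [ 0.712  -0.2526  0.018 ]
scene cup 0.65 [224. 320.] [0.7064 0.1292 0.014 ]
side tall_ring 0.81 [220. 253.] [0.5752 0.3465 0.02  ]
side lift_stand 0.74 [307. 326.] [ 0.5918 -0.0989  0.03  ]
side lift_stand 0.72 [243. 273.] [0.5771 0.1872 0.03  ]
side lever_ball 0.69 [342. 421.] [ 0.6882 -0.28    0.053 ]
side lever_ball 0.68 [302. 328.] [ 0.5886 -0.115   0.053 ]
side post_tip 0.74 [304. 327.] [ 0.5503 -0.1909  0.107 ]
side plate_top 0.63 [286. 330.] [ 0.6081 -0.079   0.0625]
side spool 0.55 [226. 316.] [0.7265 0.2722 0.013 ]
side spool 0.54 [251. 334.] [0.7144 0.1287 0.013 ]
side jar 0.6 [343. 424.] [ 0.7195 -0.249   0.018 ]
side jar 0.57 [226. 317.] [0.7231 0.2575 0.018 ]
side cup 0.62 [250. 335.] [0.7175 0.1326 0.014 ]
```

View pics/scene0.png

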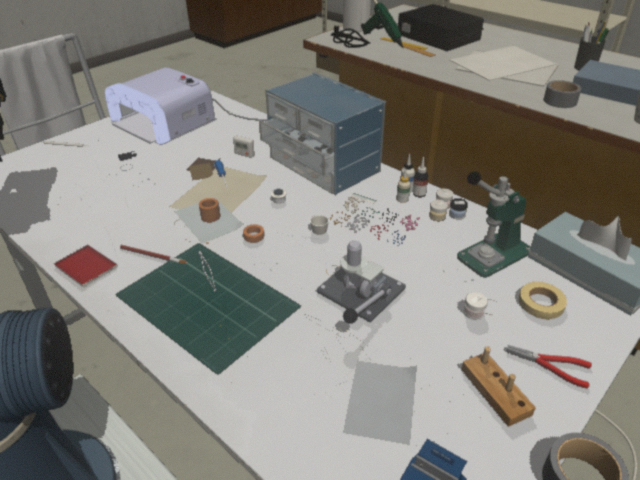

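View pics/side0.png

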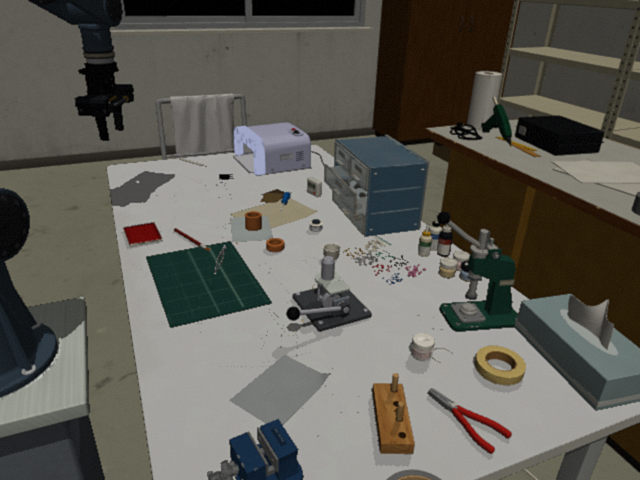

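The scene view shows the tall ring at (row 208, col 210), the low ring at (233, 253), the post tip at about (244, 354) and the ball at (316, 350). The side view has the post tip at (259, 327) and the ball at (313, 293). I'll triangulate from these and plan the move above the ring.

```bash
cat >> h.py <<'E'
np.set_printoptions(precision=4,suppress=True)
def tri(a,b):
    A=np.zeros((3,3));B=np.zeros(3)
    for p,d in(a,b):
        M=np.eye(3)-np.outer(d,d);A+=M;B+=M@p
    return np.linalg.solve(A,B)
def rows(target,yaw=None):
    "fractions for tool move to TCP target; yaw = desired direction (rad, world) of tool y, mod pi"
    o=robot.get_obs();M=R.from_quat(o["tool_rot"]).as_matrix()
    s=M.T@(np.array(target)-o["position"])/.3
    t=0
    if yaw is not None:
        cur=np.arctan2(M[1,1],M[0,1]);d=(yaw-cur+np.pi/2)%np.pi-np.pi/2;t=-d/(2*np.pi)
    print("t",o["time"],"pos",o["position"],"q",np.array(o["q"]),"shift",s,"turn",t,"mm",s*300,"deg",t*360)
E
python3 - <<'E'
from h import *
a=vision.camera("scene");b=vision.camera("side")
for n,p,q in(("tip",(243,354),(259,327)),("ball",(316,350),(313,293)),("ring",(208,210),(220,253))): print(n,tri(ray(a,p),ray(b,q)))
rows([.577,.348,.16])
E
```

```text
tip [ 0.6185 -0.0387  0.1017]
ball [ 0.5146 -0.1197  0.0485]
ring [0.5774 0.3521 0.0191]
t 1.6 pos [0.2621 0.5674 0.1972] q [ 0.9595  0.5275  1.4327 -0.      1.1814 -0.1785] shift [-1.2596 -0.2235  0.1242] turn 0 mm [-377.8667  -67.0487   37.2498] deg 0
```

```bash
python3 -m handwheel '[[-1,-0.22,0,0],[-1,-0.22,0,0],[-1,-0.22,0,0],[-1,-0.22,0,0],[-1,-0.22,0,0],[-1,-0.22,0,0],[-1,-0.22,0,0],[-1,-0.22,0,0],[-1,-0.22,0,0]]' 100
python3 -m handwheel '[[-0.26,0,0.08,-0.078],[-0.26,0,0.08,-0.078],[-0.26,0,0.08,-0.078],[-0.26,0,0.08,-0.078],[-0.26,0,0.08,-0.078]]'
python3 - <<'E'
from h import *
o=robot.get_obs();c=vision.camera("wrist");save(c,"w1.png");print(o["position"],proj(c,[.577,.35,.0],o),proj(c,[.577,.35,.04],o))
for l in("tall_ring","low_ring"):
  for r in vision.outline_of("wrist",l):
    m=r["mask"].astype(np.uint8);print(l,r["conf"],r["point"],m.sum(),cv2.boundingRect(m))
    ys,xs=np.nonzero(m);e=cv2.fitEllipse(cv2.convexHull(np.c_[xs,ys].astype(np.int32)));print(e,atz(c,(e[0][1],e[0][0]),.04,o),atz(c,(e[0][1],e[0][0]),.02,o))
E
```

```text
time: 2.35
position: [0.5108, 0.3788, 0.1972]
tool_rot: [0.217, 0.976, 0.0, 0.001]
ft_force: [-0.1, 0.5, 0.2]
grip_width: 0.0873
grip_force: 0.0
time: 2.77
position: [0.5767, 0.3494, 0.1725]
tool_rot: [-0.03, 1.0, 0.0, -0.001]
ft_force: [-0.5, -0.2, 0.2]
grip_width: 0.0871
grip_force: 0.0
[0.5767 0.3494 0.1725] [219.7392 317.5885] [227.7168 317.5686]
tall_ring 0.58 [227.9, 314.7] 1378 (294, 196, 46, 50)
((316.6223449707031, 221.2562713623047), (45.43228530883789, 50.589168548583984), 2.186311960220337) [0.5706 0.3487 0.04  ] [0.5747 0.3489 0.02  ]
low_ring 0.84 [231.1, 184.9] 1174 (173, 206, 47, 45)
((195.41744995117188, 227.69921875), (43.9639778137207, 46.4965705871582), 83.5058364868164) [0.584 0.231 0.04 ] [0.5889 0.2238 0.02  ]
```

View pics/w1.png

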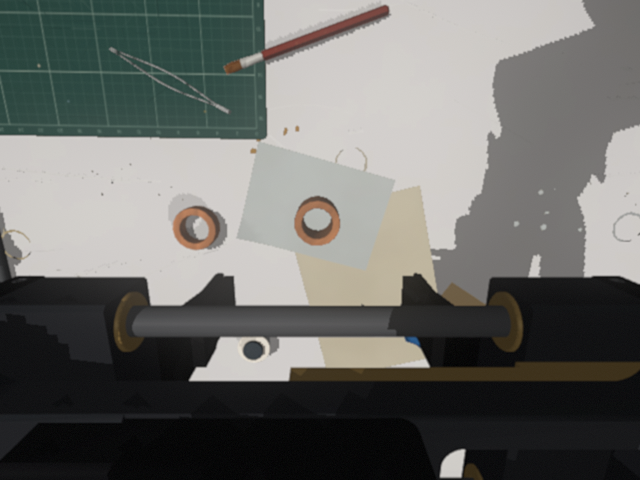

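The wrist view shows the tall ring's top at about (223, 317), with the low ring well clear at (228, 195). The tall ring is therefore at about (0.573, 0.349). I'll descend, grip and lift.

```bash
python3 -m handwheel '[[0.012,0,0.13,0],[0.012,0,0.26,0],[0.012,0,0.38,0],[0.012,0,0.47,0],[0.012,0,0.528,0],[0.012,0,0.528,0],[0.012,0,0.528,0]]' 100
python3 -m handwheel '[[0,0,0,0],[0,0,0,0],[0,0,0,0],[0,0,0,0],[0,0,0,0],[0,0,0,0],[0,0,0,0],[0,0,0,0]]' 0 12
python3 -m handwheel '[[0,0,-0.1,0],[0,0,-0.22,0],[0,0,-0.35,0],[0,0,-0.47,0],[0,0,-0.55,0],[0,0,-0.55,0],[0,0,-0.55,0]]'
python3 - <<'E'
from h import *
rows([.6185,-.0387,.18],np.deg2rad(93.5))
E
```

```text
time: 3.5
position: [0.5729, 0.3492, 0.0143]
tool_rot: [-0.029, 1.0, -0.0, -0.001]
ft_force: [0.4, 0.1, -0.2]
grip_width: 0.0867
grip_force: 0.0
time: 4.17
position: [0.5741, 0.3485, 0.0151]
tool_rot: [-0.029, 1.0, -0.0, 0.0]
ft_force: [0.2, -0.1, 4.3]
grip_width: 0.0421
grip_force: 2.5
time: 4.75
position: [0.575, 0.3491, 0.1819]
tool_rot: [-0.029, 1.0, 0.001, 0.002]
ft_force: [0.0, 0.1, -1.2]
grip_width: 0.0019
grip_force: 0.0
t 4.75 pos [0.575  0.3491 0.1819] q [ 0.3799  0.6071  1.3228  0.      1.2076 -1.2482] shift [-0.0709 -1.2989  0.0049] turn -0.0006104212215719704 mm [ -21.2693 -389.6634    1.4596] deg -0.21975163976590933
```

```bash
python3 -m handwheel '[[0,0,0,0],[0,0,0,0],[0,0,0,0],[0,0,0,0],[0,0,0,0],[0,0,0,0],[0,0,0,0]]' 100
python3 - <<'E'
from h import *
a=vision.camera("scene");save(a,"s2.png");o=robot.get_obs();c=vision.camera("wrist");save(c,"w2.png")
print(o["position"],proj(c,[.573,.349,.04],o), proj(a,[.573,.349,.04]))
for n,k in(("scene",a),("wrist",c)):
  for r in vision.outline_of(n,"tall_ring"):
    m=r["mask"].astype(np.uint8);print(n,r["conf"],r["point"],cv2.boundingRect(m),atz(k,r["point"],.02,o))
i=np.hstack([cv2.resize(a["frame"][180:260,170:290],(480,320)),cv2.resize(c["frame"][130:290,200:440],(480,320))])
cv2.imwrite("pics/c2.png",cv2.resize(i,(798,266))[:,:,::-1])
E
```

```text
time: 5.33
position: [0.5739, 0.3486, 0.1794]
tool_rot: [-0.029, 1.0, -0.0, -0.0]
ft_force: [-0.1, 0.2, -0.2]
grip_width: 0.0403
grip_force: 0.0
[0.5739 0.3487 0.1796] [224.697  317.3943] [202.3707 207.9215]
scene 0.57 [208.7, 209.1] (199, 197, 22, 28) [0.5753 0.3519 0.02  ]
wrist 0.55 [229.6, 317.5] (294, 198, 46, 49) [0.5826 0.3496 0.02  ]
```

View pics/c2.png

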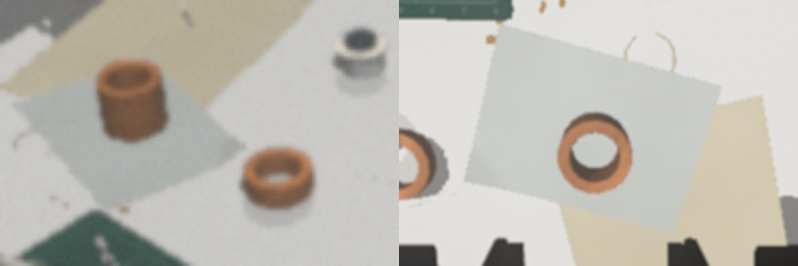

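The ring is still standing in the same place, so the lift began before the grip force had built up. I'll go back down, close for longer with more force, and check before lifting.

```bash
python3 -m handwheel '[[0,0,0,0],[0,0,0,0],[0,0,0,0],[0,0,0,0],[0,0,0,0],[0,0,0,0],[0,0,0,0]]' 100
python3 -m handwheel '[[0.003,0,0.13,0],[0.003,0,0.26,0],[0.003,0,0.38,0],[0.003,0,0.47,0],[0.003,0,0.54,0],[0.003,0,0.54,0],[0.003,0,0.54,0]]' 100
python3 -m handwheel '[[0,0,0,0],[0,0,0,0],[0,0,0,0],[0,0,0,0],[0,0,0,0],[0,0,0,0],[0,0,0,0],[0,0,0,0]]' 0 25
python3 -m handwheel '[[0,0,0,0],[0,0,0,0],[0,0,0,0],[0,0,0,0]]'
python3 -c "
from h import *
o=robot.get_obs();print(o['grip_width'],o['grip_force'],o['ft_force']);a=vision.camera('scene');c=vision.camera('wrist')
i=np.hstack([cv2.resize(a['frame'][150:250,150:270],(480,400)),cv2.resize(c['frame'][190:440,200:440],(384,400))])
cv2.imwrite('pics/c3.png',cv2.resize(i,(798,370))[:,:,::-1])"
```

```text
time: 6.12
position: [0.5739, 0.3487, 0.1798]
tool_rot: [-0.029, 1.0, -0.0, -0.0]
ft_force: [1.4, -0.3, -0.5]
grip_width: 0.0866
grip_force: 0.0
time: 6.7
position: [0.5723, 0.3483, 0.0167]
tool_rot: [-0.029, 1.0, -0.0, -0.001]
ft_force: [-0.2, -0.0, 0.5]
grip_width: 0.0869
grip_force: 0.0
time: 7.37
position: [0.5731, 0.3487, 0.018]
tool_rot: [-0.029, 1.0, 0.0, 0.0]
ft_force: [0.8, 0.3, -0.0]
grip_width: 0.0415
grip_force: 0.0
time: 7.7
position: [0.5731, 0.3486, 0.0178]
tool_rot: [-0.029, 1.0, -0.0, -0.0]
ft_force: [-0.2, 0.6, -0.4]
grip_width: 0.0149
grip_force: 0.0
0.014916837257310684 0.0 [-0.1534  0.5761 -0.3902]
```

View pics/c3.png

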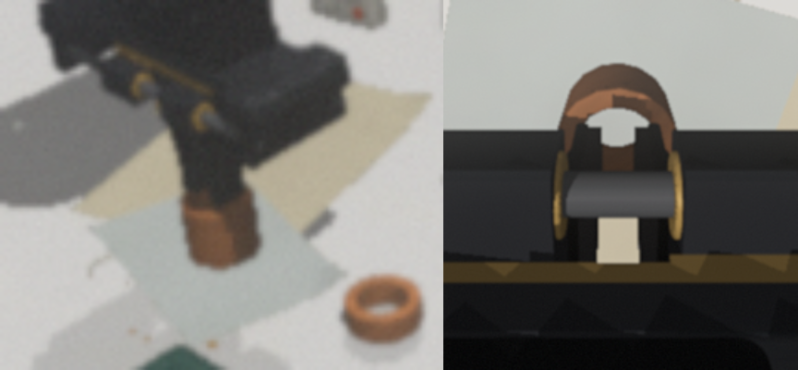

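```bash
python3 -c "
from h import *
o=robot.get_obs();a=vision.camera('side');c=vision.camera('wrist');s=vision.camera('scene')
print(c['hand_eye'],c['K'],o['tool_rot'],s['cam_to_world'])
for P in([.573,.349,.04],[.573,.349,0],[.55,.349,.04],[.55,.349,0],[.596,.349,.04],o['position']): print(P,proj(c,P,o),proj(s,P),proj(a,P))
for n in('scene','side','wrist'):
  for r in vision.outline_of(n,'tall_ring'):print(n,r['conf'],r['point'],cv2.boundingRect(r['mask'].astype(np.uint8)))
cv2.imwrite('pics/c4.png',np.hstack([cv2.resize(a['frame'][150:250,190:310],(390,325)),cv2.resize(s['frame'][150:250,150:270],(390,325))])[:,:,::-1])"
```

```text
[[-0.0002 -0.9654 -0.2609  0.0712]
 [ 1.     -0.0002 -0.      0.0008]
 [-0.     -0.2609  0.9654 -0.1868]
 [ 0.      0.      0.      1.    ]] [[335.1012   0.     317.811 ]
 [  0.     335.1012 242.1048]
 [  0.       0.       1.    ]] [-0.0287  0.9996 -0.     -0.    ] [[ 0.6783 -0.4573  0.5751 -0.0041]
 [-0.7347 -0.4143  0.5372 -0.536 ]
 [-0.0074 -0.7869 -0.617   0.7403]
 [ 0.      0.      0.      1.    ]]
[0.573, 0.349, 0.04] [290.6518 317.071 ] [202.3707 207.9215] [213.1381 251.7777]
[0.573, 0.349, 0] [265.7926 317.2051] [216.7535 210.248 ] [226.6597 252.2656]
[0.55, 0.349, 0.04] [249.0246 319.612 ] [206.7078 199.7104] [214.3547 243.3555]
[0.55, 0.349, 0] [231.1081 319.2829] [221.1571 202.2235] [227.94   243.9625]
[0.596, 0.349, 0.04] [329.5605 314.6959] [198.1252 215.9593] [211.936  260.0995]
[0.5731 0.3486 0.0178] [275.696  316.5337] [210.4863 209.3448] [220.7518 252.1086]
scene 0.62 [213.9, 209.9] (199, 201, 22, 22)
side 0.49 [221.2, 252.7] (244, 213, 18, 19)
side 0.45 [305.7, 326.8] (286, 255, 85, 76)
wrist 0.79 [255.7, 316.0] (278, 233, 79, 73)
```

View pics/c4.png

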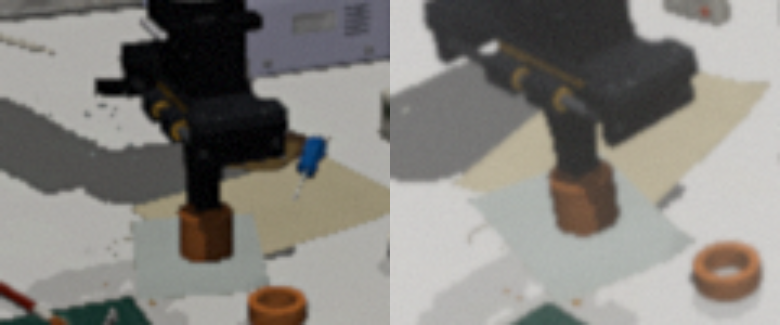

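In this view the fingers have closed over the ring without touching it, which suggests the tips are higher than stated. I'll check that against the first side image, where the fingertips ended at about (row 138, col 104) and (row 130, col 120).

```bash
python3 -c "
from h import *
a=vision.camera('side')
p=np.array([.2616,.5667,.1963]);y=np.array([.4194,.9078,0])
for t in(.008,-.008,-.024,-.040):
  print(t,[proj(a,p+s*y*.051-np.array([0,0,t])) for s in(-1,1)])
g=cv2.imread('pics/side0.png');print(g[118:150:2,104].sum(1),g[118:150:2,120].sum(1))
o=robot.get_obs();print(o['position'],o['q'])
"
```

```text
0.008 [array([152.261 , 105.5257]), array([140.7406, 120.5774])]
-0.008 [array([146.1971, 104.4722]), array([135.0119, 119.6745])]
-0.024 [array([140.0625, 103.4065]), array([129.2208, 118.7618])]
-0.04 [array([133.856 , 102.3284]), array([123.3664, 117.8392])]
[  4   6   3   2   8  18   4   7   8   8  10 105 281 269 268 258] [ 19  26  16  19  26  12  97 276 267 266 270 268 262 258 260 258]
[0.573  0.3487 0.0179] [ 0.3804  0.8071  1.4317 -0.      0.9028 -1.2478]
```

The fingertips actually end about 24 mm behind the reported TCP, so they're 32 mm higher than specified and passed just over the ring. I'll correct for this: rise, open, and go down to TCP z ≈ -0.010.

```bash
python3 -m handwheel '[[0,0,-0.06,0],[0,0,-0.06,0],[0,0,-0.06,0],[0,0,-0.06,0],[0,0,-0.06,0],[0,0,-0.06,0],[0,0,-0.06,0],[0,0,-0.06,0],[0,0,-0.06,0],[0,0,-0.06,0],[0,0,-0.06,0],[0,0,-0.06,0],[0,0,-0.06,0],[0,0,-0.06,0]]' 100
python3 -m handwheel '[[0,0,0.06,0],[0,0,0.11,0],[0,0,0.153,0],[0,0,0.153,0],[0,0,0.153,0]]' 
python3 -m handwheel '[[0,0,0,0],[0,0,0,0],[0,0,0,0],[0,0,0,0],[0,0,0,0],[0,0,0,0],[0,0,0,0],[0,0,0,0],[0,0,0,0],[0,0,0,0],[0,0,0,0],[0,0,0,0],[0,0,0,0]]' 0 20
```

```text
time: 9.32
position: [0.5731, 0.3487, 0.0359]
tool_rot: [-0.029, 1.0, 0.0, 0.0]
ft_force: [1.6, -0.0, -0.2]
grip_width: 0.0836
grip_force: 0.0
time: 9.73
position: [0.5723, 0.3484, -0.011]
tool_rot: [-0.029, 1.0, -0.0, -0.001]
ft_force: [0.2, 0.3, -0.3]
grip_width: 0.0868
grip_force: 0.0
time: 10.82
position: [0.5731, 0.3487, -0.0099]
tool_rot: [-0.029, 1.0, 0.0, 0.0]
ft_force: [-1.1, 0.1, 2.7]
grip_width: 0.0452
grip_force: 20.0
```

```bash
python3 -m handwheel '[[0,0,-0.1,0],[0,0,-0.22,0],[0,0,-0.35,0],[0,0,-0.46,0],[0,0,-0.52,0],[0,0,-0.52,0],[0,0,-0.52,0]]'
python3 -m handwheel '[[-0.02,-0.1,0,0],[-0.04,-0.2,0,0],[-0.06,-0.33,0,0],[-0.07,-0.46,0,0],[-0.07,-0.6,0,0],[-0.07,-0.73,0,0],[-0.07,-0.86,0,0],[-0.07,-0.95,0,0],[-0.07,-1,0,0],[-0.07,-1,0,0],[-0.07,-1,0,0]]'
python3 - <<'E'
from h import *
rows([.6185,-.0387,.147],np.deg2rad(93.5))
a=vision.camera("scene");b=vision.camera("side");save(a,"s5.png");save(b,"b5.png")
o=robot.get_obs();w=vision.camera("wrist");save(w,"w5.png")
for n in("scene","side"):
  for l in("tall_ring","post_tip","lift_stand","lever_ball"):
    for r in vision.look_for(n,l)[:2]:print(n,l,r)
cv2.imwrite("pics/c5.png",np.hstack([cv2.resize(a["frame"][170:330,280:420],(350,400)),cv2.resize(b["frame"][170:330,250:390],(350,400))])[:,:,::-1])
E
```

```text
time: 11.4
position: [0.5736, 0.3489, 0.1469]
tool_rot: [-0.029, 1.0, 0.0, 0.001]
ft_force: [0.6, -0.6, -1.7]
grip_width: 0.0447
grip_force: 20.0
time: 12.32
position: [0.6102, 0.0506, 0.1444]
tool_rot: [-0.028, 1.0, 0.001, -0.002]
ft_force: [-0.6, 0.5, -1.4]
grip_width: 0.0449
grip_force: 20.0
t 12.3167 pos [0.6102 0.0506 0.1444] q [-0.1002  0.5738  1.5144  0.0011  1.0566 -1.7271] shift [-0.011  -0.2986 -0.0092] turn -0.0008793701578712845 mm [ -3.3131 -89.5763  -2.7629] deg -0.31657325683366244
scene tall_ring {'point': [195.3, 315.3], 'conf': 0.74}
scene post_tip {'point': [286.9, 358.4], 'conf': 0.62}
scene post_tip {'point': [193.4, 314.7], 'conf': 0.57}
scene lift_stand {'point': [286.5, 358.5], 'conf': 0.62}
scene lever_ball {'point': [279.7, 363.0], 'conf': 0.76}
scene lever_ball {'point': [303.2, 473.6], 'conf': 0.3}
side tall_ring {'point': [210.5, 304.6], 'conf': 0.57}
side post_tip {'point': [305.9, 325.7], 'conf': 0.68}
side lift_stand {'point': [305.7, 325.6], 'conf': 0.56}
side lever_ball {'point': [302.2, 328.9], 'conf': 0.78}
```

View pics/c5.png

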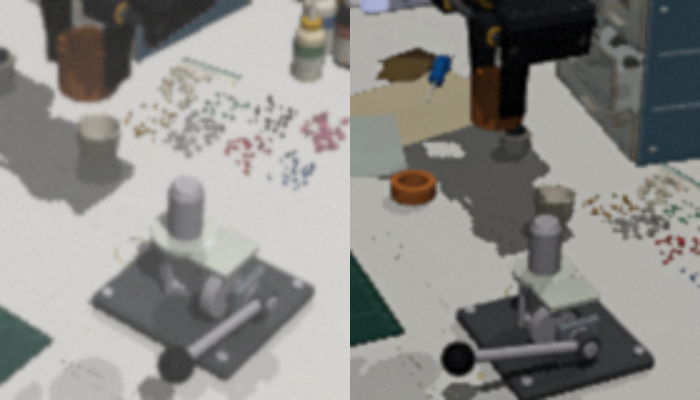

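View pics/w5.png

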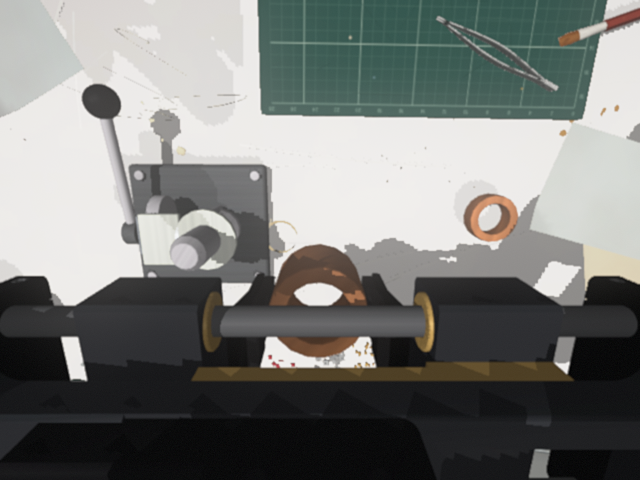

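The wrist view shows the post tip at about (253, 183) and the ball at (101, 101); the ring is held cleanly at (300, 320). The scene view has the tip at (245, 354), and the side view at (259, 328).

Run:
```python
from h import *
o=robot.get_obs();w=vision.camera("wrist");a=vision.camera("scene");b=vision.camera("side")
print("wrist tip",atz(w,(253,183),.107,o),"ball",atz(w,(101,101),.053,o))
for p,q in(((244.5,354),(259,328)),((243.5,354),(258.5,327.5))):print("tri",tri(ray(a,p),ray(b,q)),atz(a,p,.107),atz(b,q,.107))
def axis_edges(c,P,o=None):
    # predicted post cylinder at P vs image: column of the post's left/right edges
    for z in(.075,.085,.095): print(z,proj(c,[P[0],P[1],z],o))
g=cv2.cvtColor(w["frame"],cv2.COLOR_RGB2GRAY)
print(g[253,160:215]);print(g[235:275,183])
for n,k,c0 in(("scene",a,354),("side",b,328)):
    gg=cv2.cvtColor(k["frame"],cv2.COLOR_RGB2GRAY)
    for r in(238,241,244,248,252,256,260,264): print(n,r,gg[r,c0-14:c0+15])
```

```text
wrist tip [ 0.6145 -0.0434  0.107 ] ball [ 0.5121 -0.1228  0.053 ]
tri [ 0.6199 -0.0383  0.0994] [ 0.6125 -0.0442  0.107 ] [ 0.6143 -0.0502  0.107 ]
tri [ 0.619  -0.0387  0.1017] [ 0.6148 -0.0423  0.107 ] [ 0.6142 -0.0481  0.107 ]
[225 224 225 226 227 227 226 225 224 223 223 223 205 197 203 206 205 203
 205 206 203 199 197 200 203 206 207 207 205 205 204 205 205 204 202 201
 199 199 197 177 141 120 116 118 117 117 117 114 103  94  92  92  92  93
 101]
[154 159 160 159 156 155 163 182 201 206 206 206 205 204 202 200 199 198
 200 202 204 206 207 208 207 205 205 204 204 204 202 178 138 112 106 105
 105 106 105 106]
scene 238 [211 209 209 209 208 208 206 208 207 210 208 207 208 208 211 208 209 209
 207 210 208 208 208 210 208 206 209 207 208]
scene 241 [208 208 209 208 208 209 209 207 206 199 189 188 178 181 180 182 186 190
 187 201 210 209 209 208 207 206 207 210 209]
scene 244 [211 207 208 208 210 210 205 193 155 143 166 181 180 177 179 179 179 179
 178 167 168 195 207 207 206 206 209 210 210]
scene 248 [209 209 207 209 210 208 191 138 118 126 135 142 150 158 159 162 163 162
 157 154 1
[... 875 characters left out ...]
32 139 141 146
 135 122 143 161 163 176 178 177 176 175 173]
side 248 [ 82  84  82  82  83  82  82  85  81  71  65  63  70  89 122 136 138 139
 138 135 131 124 116 102  90 105 158 175 176]
side 252 [ 80  80  83  83  85  83  83  85  81  76  60  54  61  60  61  65  67  67
  70  65  64  68  76  69  82 134 175 181 165]
side 256 [ 81  83  84  81  83  82  84  85  79  79  85 103 126 133 128 129 114  96
  82  66  61  64  70  65 104 167 181 175 177]
side 260 [ 82  81  83  82  77  69  53  58  81 102 113 123 132 138 143 137 136 125
 116 105  81  63  92 156 171 176 179 176 175]
side 264 [ 82  84  82  83  79  70  59  53  55  69  82  91  98 106 106 105 101  96
  84  68  63  77  79  74  86 127 167 176 175]
```

```bash
python3 -m handwheel '[[0.001,-0.08,0,0],[0.002,-0.2,0,0],[0.002,-0.28,0,0],[0.002,-0.31,0.03,0],[0.002,-0.31,0.06,0],[0.002,-0.31,0.085,0],[0.002,-0.31,0.085,0],[0.002,-0.31,0.085,0],[0.002,-0.31,0.085,0]]'
python3 - <<'E'
from h import *
o=robot.get_obs();print(o["position"],o["ft_force"],o["time"])
P=o["position"]
a=vision.camera("scene");b=vision.camera("side");save(a,"s6.png");save(b,"b6.png")
o=robot.get_obs();w=vision.camera("wrist");save(w,"w6.png")
for n,c in(("scene",a),("side",b)):
    hsv=cv2.cvtColor(c["frame"],cv2.COLOR_RGB2HSV)
    m=((hsv[...,0]<18)&(hsv[...,1]>90)&(hsv[...,2]>30)).astype(np.uint8)
    u=proj(c,P).astype(int);print(n,"TCP px",proj(c,P),"post px",proj(c,[P[0],P[1],.09]),"cam",np.array(c["cam_to_world"])[:3,3])
    g=cv2.cvtColor(c["frame"],cv2.COLOR_RGB2GRAY)
    for r in range(u[0]-12,u[0]+30,3): print(r,np.nonzero(m[r,u[1]-20:u[1]+20])[0]+u[1]-20 if m[r,u[1]-20:u[1]+20].any() else "-", g[r,u[1]-13:u[1]+14] if r>u[0]+5 else "")
cv2.imwrite("pics/c6.png",np.hstack([cv2.resize(a["frame"][200:300,315:395],(260,325),interpolation=0),cv2.resize(b["frame"][200:300,290:370],(260,325),interpolation=0),cv2.resize(w["frame"][200:380,240:384],(260,325))])[:,:,::-1])
E
```

```text
time: 13.77
position: [0.6157, -0.0411, 0.1202]
tool_rot: [-0.029, 1.0, 0.0, -0.0]
ft_force: [-0.2, 0.1, 1.1]
grip_width: 0.0447
grip_force: 20.0
[ 0.6157 -0.0411  0.1202] [-0.1968  0.1353  1.0567] 13.7667
scene TCP px [237.3495 354.0426] post px [250.1082 353.5522] cam [-0.0041 -0.536   0.7403]
225 [345 346 349 350 351 352 353 355 356 357 358 359 360] 
228 [344 345 346 347 348 350 351 352 353 354 355 356 357 358 359 361] 
231 [344 345 346 347 348 349 350 351 352 353 354 355 356 358 359] 
234 [345 346 347 348 349 350 351 352 353 355 356 357 358 360] 
237 [347 348 349 350 351 352 353 354 355 356 357 358 359 360] 
240 - 
243 - [122 121 143 183 207 209 202 176 130 113 106 107 103  96  99 101 104 107
 134 167 202 212 212 210 211 211 209]
246 - [120 121 130 148 153 146 119  95  86  89  93 103 104 109 117 132 116  97
  91 105 149 197 212 209 210 209 211]
249 - [123 123 120 119 119 117  96  91 114 130 141 150 160 157 157 158 145 108
  90  99 142 195 211 209 210 213 211]
252 - [124 123 123 121 122 118  98  86  94 100 110 113 116 121 121 120 116  97
  88  92 113 149 168 191 197 201 207]
255 -
[... 1002 characters left out ...]
56 50 47 54 61 51 52 60 60 60 61 62 64 79
 82 83 82]
262 - [ 84  86  85  83  70  58  56  58  81 110 124 131 135 142 133  80  56  55
  56  55  53  68  78  85  85  83  91]
265 - [87 82 85 88 83 85 79 62 60 73 80 81 87 91 90 71 56 53 52 49 57 80 86 85
 86 83 82]
268 - [81 82 84 87 84 83 81 63 63 76 81 85 89 94 82 60 53 52 52 49 57 81 84 84
 83 82 83]
271 - [164 107  79  82  93 102  98  72  64  75  84  87  90  94  89  60  52  55
  50  51  66  80  86  85  85  87  85]
274 - [ 78 100 144 167 169 170 157  89  65  77  83  86  91  95  88  63  51  55
  48  48  64  78  80  79  85  83  84]
277 - [167 162 167 167 166 165 145  97  72  74  86  86  90  91  92  85  61  49
  43  51  63  72  76  76  99  98  77]
```

View pics/c6.png

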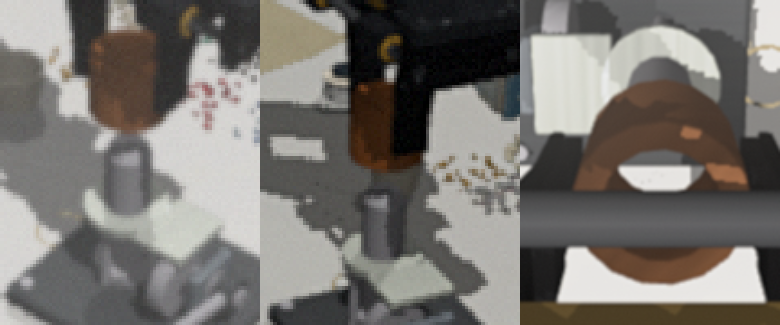

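Scene and side views show the ring hovering over the post, nearly aligned; the wrist view shows the bore and post columns aligned. I'll fit the ring-versus-post offset numerically, using edges in both fixed cameras.

```bash
cat > fit.py <<'E'
from h import *
from scipy.ndimage import map_coordinates, gaussian_filter
def run(P):
    cs=[vision.camera("scene"),vision.camera("side")]
    G=[np.hypot(*[sum(gaussian_filter(c["frame"][...,k].astype(float),.8,order=od) for k in range(3)) for od in((0,1),(1,0))]) for c in cs]
    def score(kind,x,y,z):
        s=0
        for c,g in zip(cs,G):
            cam=np.array(c["cam_to_world"])[:3,3];az=np.arctan2(cam[1]-y,cam[0]-x)
            if kind=="ring": pts=[[x+.023*np.cos(az+t),y+.023*np.sin(az+t),z] for t in np.linspace(-1.1,1.1,25)]
            else:
                e=np.arccos(.0135/np.hypot(cam[0]-x,cam[1]-y))
                pts=[[x+.0135*np.cos(az+sg*e),y+.0135*np.sin(az+sg*e),h] for sg in(-1,1) for h in np.linspace(.074,.096,12)]
            px=np.array([proj(c,p) for p in pts]).T
            s+=np.minimum(map_coordinates(g,px,order=1),120).mean()
        return s
    r=np.arange(-.008,.0081,.001);out={}
    for kind,zs in(("ring",P[2]+.010+np.arange(-.004,.0041,.002)),("post",[0])):
        S=np.array([[[score(kind,P[0]+i,P[1]+j,z) for z in zs] for j in r] for i in r])
        i,j,k=np.unravel_index(S.argmax(),S.shape);W=np.clip(S-.93*S.max(),0,None)
        cx=(W.sum((1,2))*r).sum()/W.sum();cy=(W.sum((0,2))*r).sum()/W.sum()
        print(kind,"best",r[i]*1e3,r[j]*1e3,"z",zs[k],"centroid mm",cx*1e3,cy*1e3,S.max())
        out[kind]=np.array([cx,cy])
    print("ring-post mm",(out["ring"]-out["post"])*1e3)
if __name__=="__main__": run(np.array(robot.get_obs()["position"]))
E
python3 fit.py
```

```text
ring best 6.0 5.000000000000001 z 0.1268702626267783 centroid mm 4.8751384466220165 3.6755893458774636 135.70704645777897
post best 8.0 6.999999999999999 z 0 centroid mm 7.261258997513059 6.355305612737258 108.6186321835592
ring-post mm [-2.3861 -2.6797]
```

Run:
```python
from h import *
g=cv2.imread("pics/w6.png");gr=cv2.cvtColor(g,cv2.COLOR_BGR2GRAY)
for r in(232,235,238,241): print(r,gr[r,296:340])
for r in(215,220,225,230): print(r,gr[r,278:292],gr[r,345:362])
hsv=cv2.cvtColor(g,cv2.COLOR_BGR2HSV);m=((hsv[...,0]<20)&(hsv[...,1]>80)&(hsv[...,2]>30))
for r in(250,260,270,280,290,300,345,350,354):
    x=np.nonzero(m[r,262:380])[0]+262
    if len(x):
        s=np.split(x,np.nonzero(np.diff(x)>3)[0]+1);print(r,[(q[0],q[-1]) for q in s if len(q)>2])
o=robot.get_obs();w=vision.camera("wrist")
for P in([.6157,-.0411,.13],[.6157,-.0411,.17],[.6157,-.0411,.107],[.6157,-.0411,.0625]):print(proj(w,P,o))
```

```text
232 [199 197 199 202 202 202 200 197 195 193 194 197 197 189 176 154 131 117
 112 110 106 104 104 102  99  99 113 140 168 186 195 208 219 221 220 219
 220 221 221 221 220 219 219 219]
235 [197 198 199 201 201 202 200 199 192 167 136 117 110 107 108 107 106 106
 103 101  98  96  93  91  88  87  86  82  80  78  79  92 130 170 187 190
 193 213 223 222 219 219 219 218]
238 [198 198 199 201 203 201 182 152 125 112 112 111 110 110 109 107 106 105
 102  99  97  95  94  91  89  87  86  84  82  82  81  80  79  77  80  92
 125 172 193 193 194 208 218 220]
241 [198 198 199 203 198 162 124 111 112 113 112 111 109 109 108 107 105 104
 102  99  97  94  93  91  89  87  85  83  82  81  81  81  80  80  79  79
  82 105 125 130 128 127 126 125]
215 [67 66 65 66 66 66 67 66 66 67 66 66 66 66] [101 106 105 107 106 106 105 108 108 108 108 109 107 107 108 108 109]
220 [189 190 187 183 182 182 182 182 183 186 185 163 119  78] [ 75  74  74  75  73  75  75  75  76  77  78  78  83  98 105 107 107]
225 [202 201 199 196 194 193 192 194 196 199 198 173 128 106] [71 74 75 74 74 75 75 74 75 75 75 75 76 77 76 76 77]
230 [204 202 201 196 193 193 193 193 195 196 199 200 202 203] [201 155 103  74  71  74  75  74  75  76  76  77  76  76  77  77  77]
250 [(np.int64(299), np.int64(337))]
260 [(np.int64(287), np.int64(349))]
270 [(np.int64(282), np.int64(355))]
280 [(np.int64(278), np.int64(359))]
290 [(np.int64(274), np.int64(294)), (np.int64(340), np.int64(363))]
300 [(np.int64(270), np.int64(297)), (np.int64(338), np.int64(366))]
345 [(np.int64(287), np.int64(349))]
350 [(np.int64(293), np.int64(342))]
354 [(np.int64(303), np.int64(332))]
[280.7163 318.3238]
[313.735  318.4388]
[267.1712 318.2767]
[247.6561 318.2087]
```

The ring matches the tool centre, and the post is about 0.7 mm to the -y side. I'll descend in stages while watching the force.

```bash
python3 -m handwheel '[[0,-0.0023,0.03,0],[0,-0.0023,0.06,0],[0,-0.0023,0.085,0],[0,-0.0023,0.1,0],[0,-0.0023,0.11,0],[0,-0.0023,0.12,0],[0,-0.0023,0.12,0],[0,-0.0023,0.12,0]]'
```

```text
time: 14.73
position: [0.616, -0.0433, 0.0843]
tool_rot: [-0.029, 1.0, 0.0, -0.0]
ft_force: [0.7, -0.3, -0.5]
grip_width: 0.0452
grip_force: 20.0
```

```bash
python3 -m handwheel '[[0,0,0.02,0],[0,0,0.04,0],[0,0,0.06,0],[0,0,0.08,0],[0,0,0.092,0],[0,0,0.1,0],[0,0,0.1,0],[0,0,0.1,0]]'
```

```text
time: 15.4
position: [0.616, -0.0432, 0.0543]
tool_rot: [-0.029, 1.0, 0.0, -0.0]
ft_force: [-0.2, -0.7, 0.4]
grip_width: 0.045
grip_force: 20.0
```

```bash
python3 -m handwheel '[[0,0,0.004,0],[0,0,0.007,0],[0,0,0.007,0],[0,0,0.007,0]]'
python3 -m handwheel '[[0,0,0,0],[0,0,0,0],[0,0,0,0],[0,0,0,0],[0,0,0,0],[0,0,0,0],[0,0,0,0],[0,0,0,0],[0,0,0,0]]' 100
python3 -m handwheel '[[0,0,-0.06,0],[0,0,-0.15,0],[0,0,-0.25,0],[0,0,-0.3,0],[0,0,-0.3,0],[0,0,-0.3,0],[0,0,-0.3,0]]'
python3 - <<'E'
from h import *
a=vision.camera("scene");b=vision.camera("side")
for n,c in(("scene",a),("side",b)):
  print(n,"expect ring centre",proj(c,[.6155,-.0425,.0825]))
  for r in vision.outline_of(n,"tall_ring")[:1]:print(r["conf"],r["point"],cv2.boundingRect(r["mask"].astype(np.uint8)))
E
python3 fit.py|head -1; python3 -c "
from h import *
o=robot.get_obs();w=vision.camera('wrist')
for r in vision.outline_of('wrist','tall_ring')[:1]+vision.outline_of('wrist','lever_ball')[:2]:
  m=r['mask'].astype(np.uint8);print(r['conf'],r['point'],cv2.boundingRect(m),atz(w,r['point'],.0825,o),atz(w,r['point'],.053,o))
for x,y in((.6155,-.0425),):
  for z in(.0625,.1025):print(proj(w,[x,y,z],o))
save(w,'w7.png')"
```

```text
time: 15.73
position: [0.6161, -0.0433, 0.0525]
tool_rot: [-0.029, 1.0, -0.0, 0.0]
ft_force: [0.1, 0.0, -0.8]
grip_width: 0.0452
grip_force: 20.0
time: 16.48
position: [0.616, -0.0432, 0.0523]
tool_rot: [-0.029, 1.0, -0.0, 0.0]
ft_force: [-0.2, -1.0, -0.6]
grip_width: 0.0858
grip_force: 0.0
time: 17.07
position: [0.6149, -0.043, 0.1412]
tool_rot: [-0.029, 1.0, 0.0, -0.001]
ft_force: [-0.0, 0.1, 0.3]
grip_width: 0.0866
grip_force: 0.0
scene expect ring centre [253.5988 353.9374]
0.83 [259.7, 356.1] (342, 240, 25, 30)
side expect ring centre [267.6558 326.5184]
0.6 [269.8, 328.5] (317, 256, 23, 27)
ring best 8.0 -8.0 z 0.15277849747578778 centroid mm 7.519982753919759 -6.3692646344641295 87.7472506610329
0.75 [235.4, 316.0] (286, 216, 64, 71) [ 0.6054 -0.0443  0.0825] [ 0.6126 -0.044   0.053 ]
0.62 [215.7, 253.0] (206, 84, 144, 184) [ 0.593  -0.0919  0.0825] [ 0.5988 -0.0973  0.053 ]
[241.6533 317.5584]
[256.2736 317.5521]
```

Run:
```python
from h import *
def bb(c,x,y,z0,o):
    t=np.linspace(0,6.28,60);p=np.array([proj(c,[x+.023*np.cos(k),y+.023*np.sin(k),z],o) for k in t for z in(z0,z0+.04)])
    a,b=p.min(0),p.max(0);return np.round([a[1],a[0],b[1]-a[1],b[0]-a[0]],1)
for n in("scene","side","wrist"):
    o=robot.get_obs();c=vision.camera(n)
    r=vision.outline_of(n,"tall_ring")[0];print(n,cv2.boundingRect(r["mask"].astype(np.uint8)),"pred",bb(c,.6155,-.0425,.0625,o),"10 mm higher",bb(c,.6155,-.0425,.0725,o))
w=cv2.imread("pics/w7.png");h=cv2.cvtColor(w,cv2.COLOR_BGR2GRAY)
m=(h<45).astype(np.uint8);m[200:]=0;m[:,300:]=0
k=cv2.connectedComponentsWithStats(m);print([(tuple(s),tuple(q)) for s,q in zip(k[2],k[3]) if 150<s[4]<5000])
o=robot.get_obs();c=vision.camera("wrist")
for s,q in zip(k[2],k[3]):
    if 150<s[4]<5000: print(atz(c,(q[1],q[0]),.053,o))
```

```text
scene (341, 238, 26, 33) pred [341.5 237.6  25.3  32.2] 10 mm higher [341.5 233.4  25.4  32.4]
side (317, 255, 23, 28) pred [314.9 253.4  23.6  28.8] 10 mm higher [315.  249.1  23.7  28.8]
wrist (286, 215, 64, 70) pred [285.3 212.9  64.9  72.3] 10 mm higher [284.  215.2  67.7  75.6]
[]
```

The ring is seated: its bounding boxes match the model at plate height. Next I'll move over the ball.

```bash
python3 -m handwheel '[[0.1,-0.07,0,0],[0.2,-0.14,0,0],[0.3,-0.2,0,0],[0.356,-0.245,0,0],[0.356,-0.245,0,0],[0.356,-0.245,0,0],[0.356,-0.245,0,0]]'
python3 - <<'E'
from h import *
o=robot.get_obs();c=vision.camera("wrist");save(c,"w8.png");print(o["position"])
u=proj(c,[.5124,-.1225,.053],o);print(u)
for r in vision.outline_of("wrist","lever_ball")[:2]:
    m=r["mask"].astype(np.uint8);print(r["conf"],r["point"],cv2.boundingRect(m))
g=cv2.cvtColor(c["frame"],cv2.COLOR_RGB2GRAY)
y,x=np.round(u).astype(int)
for r in range(y-30,y+31,6): print(r,g[r,x-32:x+33:2])
E
```

```text
time: 18.45
position: [0.5146, -0.1228, 0.1427]
tool_rot: [-0.028, 1.0, -0.0, 0.001]
ft_force: [0.0, 0.2, -1.2]
grip_width: 0.0873
grip_force: 0.0
[ 0.5146 -0.1228  0.1427]
[235.3797 317.4983]
0.74 [300.7, 326.1] (304, 219, 78, 149)
205 [192 192 194 192 208 217 215 215 216 215 215 216 216 216 215 215 216 216
 215 215 215 216 218 211 190 200 209 217 218 217 217 217 218]
211 [176 191 192 192 208 216 216 215 216 215 216 216 215 215 216 216 215 216
 215 216 216 216 216 199 192 193 217 218 218 216 217 207 216]
217 [188 182 176 186 173 196 214 217 216 216 216 215 216 216 216 217 217 217
 218 218 204 214 215 215 217 217 214 210 217 218 218 216 218]
223 [201 192 194 194 193 208 216 217 217 216 217 216 150  73  64  67  69  68
  68  66  63  68 154 199 141 175 162 133 129 129 129 128 143]
229 [202 191 193 192 193 194 208 216 218 217 147  64  69  68  68  69  69  67
  68  68  67  66  66  62  88 133 137 138 138 131 131 129 123]
235 [207 192 192 192 192 192 208 216 215 210  85  65  69  69  70  73  74  71
  69  67  66  65  64  63  63 101 108 109 123 131 130 129 128]
241 [219 202 193 192 193 195 214 215 215 217 187  73  65  66  67  67  66  66
  66  65  65  64  61  64 109 109 106 108 108 107 115 121 127]
247 [217 203 192 193 192 192 194 214 215 215 200 194 187 133  78  61  59  60
  58  58  74 131 183 194 192 194 156 167 111 107 107 106 104]
253 [218 218 202 192 193 191 194 214 214 216 201 191 192 192 188 154 172 148
 127 112 183 193 192 192 193 194 146 105 105 106 105 105 103]
259 [215 215 200 192 192 191 191 192 194 206 213 200 192 193 190 152 174 179
 139 109 180 192 191 191 191 187 109 105 104 105 105 104 103]
265 [216 215 216 201 190 193 191 191 191 191 190 190 190 191 187 150 175 178
 139 109 180 190 190 190 191 186 107 104 103 103 102 102 103]
```

```bash
python3 -m handwheel '[[0.005,0.005,0.1,0],[0.005,0.005,0.2,0],[0.005,0.005,0.3,0],[0.005,0.005,0.39,0],[0.005,0.005,0.438,0],[0.005,0.005,0.438,0],[0.005,0.005,0.438,0]]'
python3 -m handwheel '[[0,0,0,0],[0,0,0,0],[0,0,0,0],[0,0,0,0],[0,0,0,0],[0,0,0,0],[0,0,0,0],[0,0,0,0],[0,0,0,0],[0,0,0,0],[0,0,0,0],[0,0,0,0],[0,0,0,0],[0,0,0,0],[0,0,0,0],[0,0,0,0]]' 0 15
python3 -m handwheel '[[0,0,0,0],[0,0,0,0]]'
```

```text
time: 19.13
position: [0.5123, -0.1206, 0.0102]
tool_rot: [-0.029, 1.0, 0.0, -0.001]
ft_force: [0.5, 0.3, 0.3]
grip_width: 0.0868
grip_force: 0.0
time: 20.47
position: [0.512, -0.1218, 0.0109]
tool_rot: [-0.029, 1.0, -0.0, 0.0]
ft_force: [-1.6, -4.6, -0.2]
grip_width: 0.0246
grip_force: 15.0
time: 20.63
position: [0.512, -0.1218, 0.011]
tool_rot: [-0.029, 1.0, -0.0, 0.0]
ft_force: [-1.7, -4.4, -0.5]
grip_width: 0.0247
grip_force: 15.0
```

```bash
python3 -m handwheel '[[0,-0.004,0,0],[-0.0069,-0.004,-0.0312,0],[-0.0165,-0.004,-0.0617,0],[-0.0288,-0.004,-0.0913,0],[-0.0435,-0.004,-0.1197,0],[-0.0607,-0.004,-0.1467,0],[-0.0802,-0.004,-0.172,0],[-0.0802,-0.004,-0.172,0],[-0.0802,-0.004,-0.172,0]]'
```

```text
time: 21.38
position: [0.5354, -0.1206, 0.0628]
tool_rot: [-0.029, 1.0, 0.0, -0.001]
ft_force: [-1.9, -2.0, -1.9]
grip_width: 0.0248
grip_force: 15.0
```

```bash
python3 -m handwheel '[[-0.0216,0,-0.0236,0],[-0.0452,0,-0.0452,0],[-0.0706,0,-0.0647,0],[-0.0976,0,-0.0819,0],[-0.126,0,-0.0967,0],[-0.1555,0,-0.1089,0],[-0.186,0,-0.1185,0],[-0.2173,0,-0.1255,0],[-0.2489,0,-0.1296,0],[-0.2809,0,-0.131,0],[-0.2809,0,-0.131,0],[-0.2809,0,-0.131,0],[-0.2809,0,-0.131,0],[-0.2809,0,-0.131,0]]'
python3 - <<'E'
from h import *
def bb(c,x,y,z0,o):
    t=np.linspace(0,6.28,60);p=np.array([proj(c,[x+.023*np.cos(k),y+.023*np.sin(k),z],o) for k in t for z in(z0,z0+.04)])
    a,b=p.min(0),p.max(0);return np.round([a[1],a[0],b[1]-a[1],b[0]-a[0]],1)
for n in("scene","side","wrist"):
    o=robot.get_obs();c=vision.camera(n);save(c,n+"9.png")
    print(n,[(r["conf"],cv2.boundingRect(r["mask"].astype(np.uint8))) for r in vision.outline_of(n,"tall_ring")[:2]],"raised",bb(c,.6155,-.0425,.0745,o),"low",bb(c,.6155,-.0425,.0625,o))
    print([(r["conf"],cv2.boundingRect(r["mask"].astype(np.uint8))) for r in vision.outline_of(n,"lever_ball")[:2]], "ball up",proj(c,[.6157+.0045,-.042-.0739,.144],o))
print(o["position"],o["ft_force"],o["grip_width"],o["time"])
E
```

```text
time: 22.55
position: [0.6209, -0.116, 0.1029]
tool_rot: [-0.029, 1.0, -0.0, 0.001]
ft_force: [-2.7, 0.5, 4.8]
grip_width: 0.0251
grip_force: 15.0
scene [(0.89, (343, 234, 26, 31))] raised [341.6 232.5  25.5  32.4] low [341.5 237.6  25.3  32.2]
[(0.87, (340, 237, 54, 60))] ball up [243.2236 389.2714]
side [(0.93, (317, 250, 23, 28))] raised [315.  248.2  23.7  28.9] low [314.9 253.4  23.6  28.8]
[(0.73, (316, 252, 34, 62))] ball up [257.7206 346.1426]
wrist [(0.83, (393, 228, 95, 54)), (0.56, (347, 221, 113, 69))] raised [391.8 225.7  97.8  92.8] low [388.2 222.   91.4  87.1]
[(0.95, (291, 222, 169, 84))] ball up [305.6833 316.5129]
[ 0.6208 -0.116   0.1029] [-2.9055  1.5991  5.4423] 0.02471910076046853 22.85
```

```bash
python3 -m handwheel '[[0,0,0,0],[0,0,0,0],[0,0,0,0],[0,0,0,0]]'; python3 -c "
from rig import job
print(job.hand_in())"
```

```text
time: 23.33
position: [0.6208, -0.116, 0.1029]
tool_rot: [-0.029, 1.0, 0.0, 0.001]
ft_force: [-2.2, -0.1, 6.6]
grip_width: 0.0244
grip_force: 15.0
the job is handed in; nothing more can be done
None
```

I handed the job in at 23.3 s: the tall ring sits on the lift plate, raised about 12 mm by the camera check, and the gripper still holds the cam lever upright; the hand-in returned no verdict.

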